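# Push a sawn tube offcut through the sprung flap of the offcut bin

## Robot

A 6-joint arm with a two-finger parallel gripper is mounted at the origin on the work surface. World frame = base frame: x ahead of the robot, y to its left, z up, the work surface at z = 0. Lengths are in m, angles in rad, forces in N, time in s.
With the tool pointing down it reaches from about 0.375 to 0.975 m from the base axis. Payload 3.8 kg.
Tool frame: the origin (TCP) lies between the finger pads; the fingertips stand env.tips_ahead ahead of it and the grasp point (between the pads) lies 6 mm ahead of it (env.tips_ahead is the distance from the TCP to the fingertips, in m); z points along the fingers, y is the line along which they close (so a half turn about z gives the same grasp; the last joint's range is limited). The gripper opens to 85 mm and grips with 20 to 120 N. Pads are 22 mm wide; open, the fingers measure 114 mm over their backs; the gripper's body (76 mm by 85 mm) begins 54 mm behind the grasp point. The pads swing forward as they close: fully open they stand 13 mm farther back than shut.
Start: joints at [1.268, 0.264, 1.604, -0, 1.274, -0.037], TCP at [0.177, 0.651, 0.256] pointing down, gripper open.
Joint ranges: [-2.63, 2.63], [-0.94, 2.18], [0.31, 2.57], [-1.31, 4.45], [0, 2.66], [-2.55, 2.55]. Speed limits (rad/s): [2.57, 2.57, 3.14, 3.14, 3.14, 3.14].

## Interface

Orientations are given as a unit quaternion [x, y, z, w].
In Python, from station import env, cams gives the robot as it stands.
- The arm moves only by the tool move_arm, never from a script. Its argument "commands" is a list of rows, each a list of 3 entries, a list of its own where there are three numbers: the shift along the tool's x, y, z in cm, then the turn about the tool's z in rad, then the finger opening in cm, from 0 to 8.54. A call has 1 to 5 rows; each row is the pose to reach, as a shift and turn from the pose commanded when the call began, along the tool's axes at that moment; what a row does not reach only later rows make up. A row lasts 1/8 s, in which the tool goes at most 62.5 mm and 10.7 degrees, less where a joint would pass 70% of its speed; a pose out of reach is approached as far as the arm can. A call with a gripper value outside its range is refused whole. The fingers move at their own pace and stop on an object; "grip_force" is the grip in N (left out, the last holds). Time passes only in rows, so rows that repeat a pose let the fingers close. It gives the time, the measured TCP pose, the force, the opening and the grip force at its end, in the units of the state.
- env.get_state(): the state, without advancing time (a new reading comes with each control period).
- cams.get_image(name): name is "scene" or "top" or "wrist"; returns a dict with "pixels" (480x640x3 uint8, red, green, blue), "range_z" (480x640 float32, m along the optical axis (not along the pixel's ray), 0 where there is no reading), "camera_matrix" (3x3 intrinsics, pixels), "distortion" ([k1, k2, p1, p2, k3] as OpenCV has them; the pictures are not rectified), "position" and "rotation" of the camera in the world. Camera axes: x right, y up, looking along -z (the intrinsics and any distortion apply to the point x, -y, -z); pixel columns grow to the right and rows downward; lengths in m; the calibration is good to about 2 mm. A picture is of the moment at which its call begins.
- env.finish_job(): hands the job in; it is judged then, once.
The state is a dict: "time": time; "q": joint angles; "dq": joint speeds; "joint_torque": joint torques, N m; "ee_pos": TCP position; "orientation": TCP orientation; "ft_force": force on the tool from outside, world axes, zero at the start; "torque": the same for the moment, N m; "width": finger opening in m; "grasp_force": force on a finger pad.
Only numpy, scipy, OpenCV 4.12 (cv2) and the standard library are available. Lean on these libraries where they do the work, as an engineer would, in place of code of your own. Each camera call takes 0.05 s, during which the arm holds its last target. There are 200 camera calls.

## Task

Push the spring-loaded yellow flap of the blue offcut bin open with one finger, and while it is held open push the short square-tube offcut off the feed shelf through the gate with the other, so that it drops into the bin and the flap closes behind it. The offcut's edges are sharp: do not grip or lift it, and do not let it push against the flap's rubber face. Leave the spray can, the hammer and the red piece of tube alone.

Things in the scene. Friction and masses are not known exactly. Their poses are not given: they have to be found in the camera images.
- bin: Blue sheet-steel offcut bin, fixed. Origin on the table under the middle of its gate; x axis points from the feed shelf through the gate into the bin, y to the left of that, z up. In its axes: feed shelf flat, top 80 mm above the table, x = -130 to 0, 150 mm wide with 8 mm high lips at y = +-77 mm; bin inside x = 0 to 160, y = +-75, floor at 5, side walls 120 high, back wall 90.
- gate (a point): Middle of the gate at the shelf's edge, 80 mm above the table, axes as the bin's. Here the shelf ends and the open-topped bin begins. The gate stands at bin x = 0 to 10 mm and is open above (no lintel): clear opening y = -60 to +60 mm between posts that end 120 mm above the table.
- flap (a joint): The gate's flap, yellow with a black rubber face to the shelf: upright plate 112 mm long, 6 thick, from 83 to 119 mm above the table, on an upright hinge at the left post (bin x = 6, y = +60). 0 rad = closed; grows to 1.6 as it is pushed into the bin (+x). A spring always closes it (0.22 N m closed, 0.32 at 1 rad: some 8 to 11 N at 30 mm from the hinge).
- flap_hinge (a point): On the flap's hinge axis at half the flap's height (101 mm above the table).
- flap_edge (a point): The flap's free end, at half its height, 112 mm from the hinge; moves with the flap.
- offcut_center (a point): Centre of the offcut: bright steel square tube, 30 x 30 mm section, 46 mm long, about 120 g, lying on the feed shelf before the right-hand part of the gate; its axes are along x (30 mm, roughly the bin's x), y (46 mm, the tube's open ends) and z up. Friction on the shelf is ordinary steel on steel.
- spray_can_mid (a point): Bystander: red spray can, 60 mm across, 150 mm tall, standing on the table left of the bin; point at its centre.
- hammer_mid (a point): Bystander: hammer, 260 mm long, lying on the table right of the bin; point near its middle.
- long_tube_mid (a point): Bystander: red-primed square tube, 50 x 50 mm, 110 mm long, lying on the table on the robot's side of the bin, to the left of the feed shelf; point at its centre.
Mind the look-alikes: they are no part of the job. Of the things that look like the part that bears offcut_center, the smallest one is meant.

How it is judged:
On the way, in this order (a step that is already met when the one before it is completed fails the run):
1. the flap is pushed open at least 0.35 rad while the offcut's centre is still on the shelf before the gate (value of joint flap above 0.35 rad and x of offcut_center in the frame of bin below 0 m and z of offcut_center in the frame of bin above 0.085 m), for 0.1 s.
2. the offcut drops below the shelf edge into the bin while the flap is held open at least 0.3 rad (value of joint flap above 0.3 rad and x of offcut_center in the frame of bin above 0 m and z of offcut_center in the frame of bin below 0.07 m), for 0.1 s.
At the end, for the whole second after the job is handed in: The offcut lies in the bin (its centre inside the walls and less than 50 mm above the table) and the flap has closed to within 0.06 rad (x of offcut_center in the frame of bin between 0 and 0.16 m and y of offcut_center in the frame of bin between -0.075 and 0.075 m and z of offcut_center in the frame of bin below 0.05 m and value of joint flap below 0.06 rad); the robot touches nothing.
It fails at once if the offcut lifted: its centre more than 12 mm above its height when lying on the shelf (z of offcut_center in the frame of bin above 0.107 m).
It fails at once if the offcut gripped or pressed hard: more than 15 N between fingers and offcut (contact force between offcut and the fingers above 15 N).
It fails at once if the offcut pushes against the flap with more than 1.5 N (contact force between offcut and flap above 1.5 N).
It fails at once if the spray can, the hammer or the longer tube moved more than 20 mm (distance of any of spray_can_mid, hammer_mid, long_tube_mid from where it was at the start of the episode above 0.02 m).
It also fails if it takes over 35 s, if anything falls off the work surface, if the arm or the gripper's body presses on something with over 40 N, if the wrist force passes 120 N, or if a joint passes its speed limit or range.

## Working session

There is one attempt and no reset: what is moved stays moved. The work goes in short steps, Python scripts to look and compute and a tool call to move; the robot and the scene stay as the last step left them, time stands still between calls to the robot, and variables do not carry over. Pictures are saved under pics/ and viewed, at most 10 in all, crops included, and the job is handed in when it is done.

Besides the shell and the picture viewer there is one more tool, called by a JSON object that holds its "method" and its "body". move_arm: Moves the arm, as the interface text tells. Its arguments: {"type":"object","properties":{"commands":{"type":"array"},"grip_force":{"type":"number"}},"required":["commands"]}

```bash
ls; mkdir -p pics; python3 - <<'E'
from station import env,cams
import cv2,numpy as np,pickle
print(env.get_state(), env.tips_ahead)
for n in ("scene","top"):
    d=cams.get_image(n); pickle.dump(d,open(f"pics/{n}0.pkl","wb"))
    cv2.imwrite(f"pics/{n}0.png",d["pixels"][:,:,::-1])
    print(n,d["camera_matrix"],d["distortion"],d["position"],d["rotation"])
E
```

```text
pics
{'time': 0.0, 'q': array([ 1.26808861e+00,  2.64740056e-01,  1.60536995e+00,  1.72714815e-06,
        1.27368581e+00, -3.68849206e-02]), 'dq': array([-0.00072114,  0.00114774,  0.00016642,  0.00066671,  0.00139272,
        0.00027712]), 'joint_torque': array([ 1.46910779e-04, -5.15107727e+01, -3.67315400e+01, -9.95313621e-05,
        1.28839316e-02,  3.27783437e-05]), 'ee_pos': array([0.17711671, 0.6506555 , 0.25497297]), 'orientation': array([ 1.32520591e-01,  9.91179640e-01, -1.08560128e-03, -1.86960744e-04]), 'ft_force': array([ 0.40944922, -0.06480441, -0.29120425]), 'torque': array([-0.02504869,  0.05196889,  0.0203829 ]), 'grasp_force': 0.0, 'width': 0.0851006653235721} 0.025
scene [[449.44520441   0.         322.67838506]
 [  0.         449.44520441 245.96968125]
 [  0.           0.           1.        ]] [0.01888232 0.         0.         0.         0.        ] [1.05435366 0.23664529 0.70602161] [0.20813373 0.28882554 0.77034495 0.52898848]
top [[443.45644109   0.         318.2338128 ]
 [  0.         443.45644109 243.07377386]
 [  0.           0.           1.        ]] [-0.08001602  0.          0.          0.          0.        ] [0.38472523 0.04724018 0.83132649] [ 0.07770442 -0.06848397 -0.67892109  0.72686871]
```

View pics/top0.png

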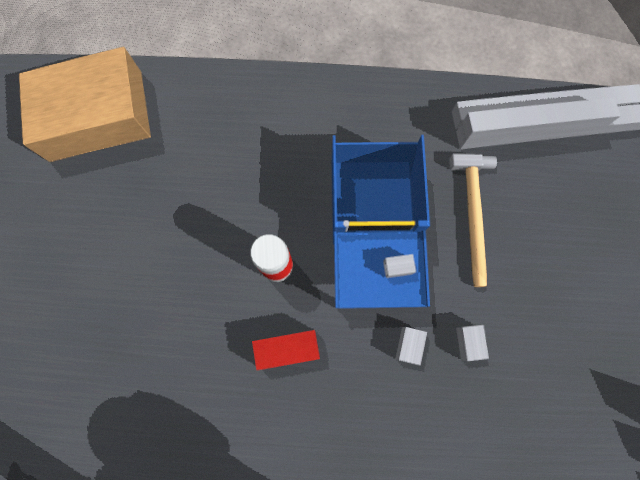

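View pics/scene0.png

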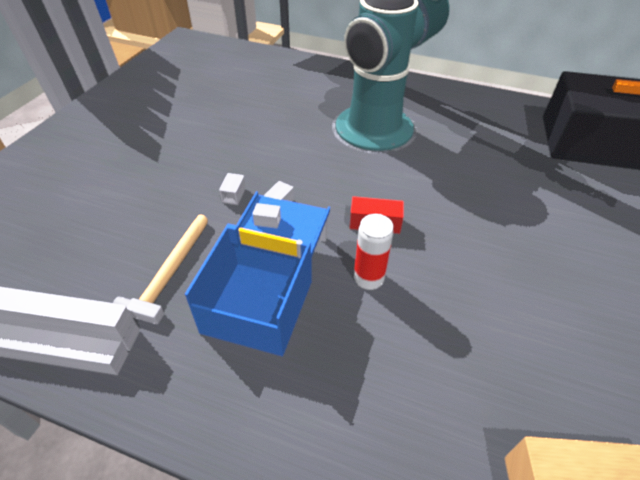

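The top view shows the bin with its gate at row 224 (flap cols 347–415) and the offcut on the shelf at (400, 266). The two look-alikes are on the table at (413, 346) and (475, 343), the can at (270, 255), the red tube at (286, 350) and the hammer at (477, 220). The scene view shows the same layout from the far side.

```bash
cat > h.py <<'E'
import numpy as np,cv2
from scipy.spatial.transform import Rotation as R
def rays(d,uv):
    p=cv2.undistortPoints(np.float64(uv).reshape(-1,1,2),d["camera_matrix"],np.array(d["distortion"]))[:,0]
    r=np.c_[p[:,0],-p[:,1],-np.ones(len(p))]
    rot=np.array(d["rotation"]); M=R.from_quat(rot).as_matrix() if rot.size==4 else rot
    return r@M.T, np.array(d["position"])
def cloud(d,mask):
    v,u=np.nonzero(mask&(d["range_z"]>0)); r,o=rays(d,np.c_[u,v])
    return o+r*d["range_z"][v,u][:,None]
def plane(d,uv,z):
    r,o=rays(d,uv); return o+r*((z-o[2])/r[:,2])[:,None]
def rect(P):
    return cv2.minAreaRect(np.float32(P[:,:2]*1000))
E
python3 - <<'E'
import pickle;from h import *
for n in("top","scene"):
    d=pickle.load(open(f"pics/{n}0.pkl","rb")); hsv=cv2.cvtColor(d["pixels"],cv2.COLOR_RGB2HSV)
    H,S,V=[hsv[...,i] for i in range(3)]
    blue=(H>100)&(H<125)&(S>130)&(V>60)
    yel=(H>20)&(H<32)&(S>150)&(V>120)
    red=((H<5)|(H>175))&(S>150)
    grey=(S<60)&(V>120)
    full=np.ones(H.shape,bool)
    B=cloud(d,blue);print(n,'blue',len(B))
    sh=B[(abs(B[:,2]-.08)<.004)]; print('shelf',len(sh),rect(sh),np.median(sh[:,2]))
    fl=B[abs(B[:,2]-.005)<.006]; 
    b=B[B[:,2]>.1];print('walls',rect(b))
    Y=cloud(d,yel);Y=Y[(Y[:,2]>.07)&(Y[:,2]<.14)];print('yellow',len(Y),rect(Y),np.percentile(Y[:,2],[2,50,98]))
    y=Y[:,:2];c=y.mean(0);u=np.linalg.svd(y-c)[2][0];print(c,u,(y-c)@u.T@np.eye(1)[0] if 0 else [((y-c)@u).min(),((y-c)@u).max()])
    G=cloud(d,grey);g=G[(abs(G[:,2]-.11)<.005)&(np.linalg.norm(G[:,:2]-c,axis=1)<.13)];print('offcut top',len(g),rect(g),g.mean(0))
    k=cloud(d,red);k=k[k[:,2]>0.045]; print('red tube',rect(k[k[:,2]<.056]))
    k=G[(G[:,2]>.13)&(G[:,2]<.17)];print('can',len(k), k.mean(0) if len(k) else 0)
E
```

```text
top blue 14250
shelf 6037 ((585.0992431640625, -39.94476318359375), (291.3035888671875, 156.4712677001953), 4.577176094055176) 0.08071018000870867
walls ((649.945556640625, -35.52497863769531), (164.5303192138672, 157.91168212890625), 4.534797668457031)
yellow 252 ((574.0311889648438, -40.641563415527344), (6.188142776489258, 107.9771957397461), 4.007911682128906) [0.11688856 0.11974361 0.12208593]
[ 0.57399529 -0.03948473] [ 0.07257111 -0.99736324] [np.float64(-0.05283824587818611), np.float64(0.05514225502731077)]
offcut top 479 ((522.0274047851562, -37.60536193847656), (132.11785888671875, 45.934085845947266), 70.4326400756836) [ 0.5088024  -0.07475874  0.11057276]
red tube ((414.62823486328125, 121.58171081542969), (168.22703552246094, 111.00547790527344), 14.343464851379395)
can 1093 [0.50621533 0.13661749 0.14923354]
scene blue 13021
shelf 2439 ((585.216064453125, -39.77716827392578), (297.28607177734375, 156.23126220703125), 4.602694511413574) 0.08103823539749322
walls ((650.3251953125, -35.67193603515625), (166.78907775878906, 158.80801391601562), 4.6553568840026855)
yellow 800 ((575.4937133789062, -40.954158782958984), (6.8916015625, 108.2562026977539), 4.585686206817627) [0.08503571 0.10441526 0.12081504]
[ 0.57624446 -0.03970408] [-0.07854942  0.99691022] [np.float64(-0.05531597309334484), np.float64(0.05294224875134959)]
offcut top 332 ((525.441162109375, -35.86280059814453), (141.9087677001953, 47.860164642333984), 66.55221557617188) [ 0.51220338 -0.07226009  0.11057047]
red tube ((434.6498107910156, 125.15956115722656), (210.6536102294922, 107.50237274169922), 13.87529468536377)
can 1035 [ 0.43781736 -0.04694902  0.14626743]
```

```bash
cat >> h.py <<'E'
YAW=np.radians(4.57); BX=np.array([np.cos(YAW),np.sin(YAW)]); BY=np.array([-BX[1],BX[0]]); O=np.array([.5695,-.0410])
def tobin(P): P=np.atleast_2d(P)[:,:2]-O; return np.c_[P@BX,P@BY]*1000
def offcut(d):
    hsv=cv2.cvtColor(d["pixels"],cv2.COLOR_RGB2HSV); S,V=hsv[...,1],hsv[...,2]
    out=[]
    P=np.zeros(d["pixels"].shape); full=np.ones(S.shape,bool); v,u=np.nonzero(d["range_z"]>0)
    P[v,u]=cloud(d,full)
    b=tobin(P.reshape(-1,3)).reshape(S.shape+(2,))
    m=(S<70)&(abs(P[...,2]-.11)<.006)&(b[...,0]>-135)&(b[...,0]<40)&(abs(b[...,1])<74)
    m=cv2.morphologyEx(m.astype(np.uint8),cv2.MORPH_OPEN,np.ones((3,3)))
    n,l,st,_=cv2.connectedComponentsWithStats(m)
    if n<2: return None
    k=1+st[1:,4].argmax(); q=b[l==k]
    return st[k,4],cv2.minAreaRect(np.float32(q)),q.mean(0)
def toolcmd(s,bx,by,z,phi=None):
    """shift (cm) in tool axes and turn to reach TCP at bin (bx,by) mm, z m, tool y at angle phi deg from bin y toward bin x"""
    M=R.from_quat(s["orientation"]).as_matrix()
    w=np.r_[O+(BX*bx+BY*by)/1000,z]-s["ee_pos"]
    t=None
    if phi is not None:
        a=np.arctan2(M[1,1],M[0,1]); g=np.pi/2-np.radians(phi)+YAW
        t=-((g-a+np.pi/2)%np.pi-np.pi/2)
    return np.round(M.T@w*100,2),t,np.round(w,3)
E
python3 - <<'E'
import pickle;from h import *;from station import env
for n in("top","scene"):
    d=pickle.load(open(f"pics/{n}0.pkl","rb")); print(offcut(d))
print(toolcmd(env.get_state(),-62,0,.25,50))
E
```

```text
(np.int32(462), ((-62.97684097290039, -29.46949577331543), (28.827783584594727, 45.614845275878906), 7.362475872039795), array([-63.12525078, -28.71276098]))
(np.int32(323), ((-64.53817749023438, -29.962194442749023), (34.28457260131836, 46.133304595947266), 7.0430216789245605), array([-61.83855436, -28.99376591]))
(array([-50.2 , -58.54,   0.62]), np.float64(0.5271219278310304), array([ 0.331, -0.697, -0.005]))
```

```bash
python3 - <<'E'
from h import *;from station import env
print(toolcmd(env.get_state(),-62,2,.25,60))
E
```

```text
(array([-50.13, -58.35,   0.62]), np.float64(0.7016548530304633), array([ 0.33 , -0.695, -0.005]))
```

{"method": "move_arm", "body": {"commands": [[[-50.1,-58.4,0],0.7,8.5],[[-50.1,-58.4,0],0.7,8.5],[[-50.1,-58.4,0],0.7,8.5],[[-50.1,-58.4,0],0.7,8.5],[[-50.1,-58.4,0],0.7,8.5]]}}

```text
time: 0.72
ee_pos: [0.3117, 0.367, 0.2559]
orientation: [0.465, 0.886, -0.0, 0.0]
ft_force: [1.0, 0.9, 0.2]
width: 0.0846
grasp_force: 0.0
```

```bash
python3 - <<'E'
from h import *;from station import env
print(toolcmd(env.get_state(),-62,2,.25,60))
E
```

```text
(array([-44.94,  -7.24,   0.61]), np.float64(0.001114674313256625), array([ 0.196, -0.411, -0.006]))
```

{"method": "move_arm", "body": {"commands": [[[-45.0,-7.3,0],0,8.5],[[-45.0,-7.3,0],0,8.5],[[-45.0,-7.3,0],0,8.5],[[-45.0,-7.3,0],0,8.5],[[-45.0,-7.3,0],0,8.5]]}}

```text
time: 1.35
ee_pos: [0.4459, 0.0849, 0.2562]
orientation: [0.464, 0.886, 0.0, 0.0]
ft_force: [0.7, 0.5, 0.5]
width: 0.0849
grasp_force: 0.0
```

```bash
python3 - <<'E'
from h import *;from station import env
print(toolcmd(env.get_state(),-62,2,.25,60))
E
```

```text
(array([-14.1 ,  -2.25,   0.61]), np.float64(0.001568671669487376), array([ 0.062, -0.129, -0.006]))
```

{"method": "move_arm", "body": {"commands": [[[-14.1,-2.2,0],0,8.5],[[-14.1,-2.2,0],0,8.5],[[-14.1,-2.2,0],0,8.5],[[-14.1,-2.2,8.0],0,8.5],[[-14.1,-2.2,8.0],0,8.5]]}}

```text
time: 1.98
ee_pos: [0.5042, -0.041, 0.1721]
orientation: [0.464, 0.886, -0.001, -0.004]
ft_force: [-0.0, 0.9, 0.3]
width: 0.0851
grasp_force: 0.0
```

```bash
python3 - <<'E'
from h import *;from station import env,cams
import pickle
s=env.get_state();print(s["ee_pos"],tobin(s["ee_pos"]),toolcmd(s,-62,2,.115,60))
for n in("scene","wrist","top"):
    d=cams.get_image(n);pickle.dump(d,open(f"pics/{n}1.pkl","wb"));cv2.imwrite(f"pics/{n}1.png",d["pixels"][:,:,::-1]); print(offcut(d))
a=cv2.imread("pics/scene1.png")[120:300,150:390];b=cv2.imread("pics/wrist1.png")
cv2.imwrite("pics/m1.png",np.hstack([cv2.resize(a,(400,300)),cv2.resize(b,(400,300))]))
E
```

```text
[ 0.50416112 -0.04095264  0.17205373] [[-65.12737932   5.25321898]] (array([-0.47,  0.14,  5.7 ]), np.float64(0.001386923072578261), array([ 0.003, -0.003, -0.057]))
(np.int32(314), ((-63.84577560424805, -29.878570556640625), (32.53057861328125, 45.92668914794922), 5.861851692199707), array([-61.7615602, -29.7163427]))
(np.int32(5651), ((-65.99332427978516, -31.288740158081055), (30.52248191833496, 47.47521209716797), 6.520758628845215), array([-66.4587601, -29.8804246]))
None
```

View pics/m1.png

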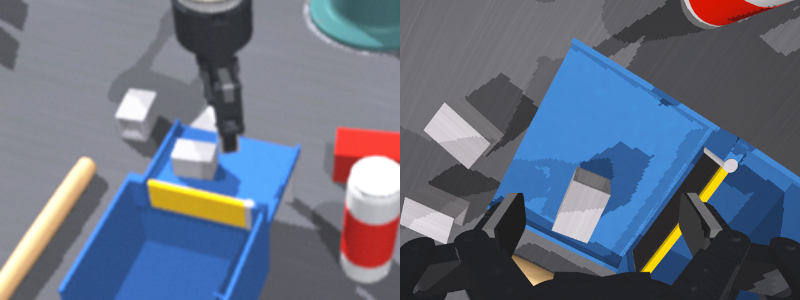

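The left half (scene crop) shows the gripper hovering over the shelf. The right half (wrist) shows the fingertips at about (520, 200) and (690, 200), with the offcut between them at (585, 205) and the flap hinge at (730, 165). Next I measure where the tips really are.

```bash
python3 - <<'E'
from h import *;import pickle
from station import env
s=env.get_state();M=R.from_quat(s["orientation"]).as_matrix()
for n in("wrist","scene"):
    d=pickle.load(open(f"pics/{n}1.pkl","rb"))
    P=cloud(d,np.ones((480,640),bool)); L=(P-s["ee_pos"])@M*1000
    k=(L[:,2]<38)&(L[:,2]>-25)&(abs(L[:,1])<70)&(abs(L[:,0])<30)&(P[:,2]>.125)
    q=L[k]
    for sg in(1,-1):
        f=q[q[:,1]*sg>0]
        if len(f)<5: continue
        print(n,sg,len(f),'zmax',f[:,2].max())
        for z in range(-20,30,5):
            g=f[abs(f[:,2]-z)<2.5]
            if len(g): print(z,len(g),np.round(np.r_[np.percentile(g[:,0],[2,98]),np.percentile(g[:,1],[2,98])],1))
E
```

```text
wrist 1 4992 zmax 16.97274553069811
-20 828 [ 2.2 12.8 37.7 44.3]
-15 700 [-4.2 12.9 37.6 51.2]
-10 796 [-8.5 12.8 37.7 51.2]
-5 712 [-8.7 12.9 37.6 51.2]
0 640 [-8.7 13.  37.7 51.1]
5 548 [-8.6 12.9 37.7 50.8]
10 466 [-8.6 12.8 37.6 49.2]
15 177 [-8.5 11.2 37.5 38.4]
wrist -1 4967 zmax 16.423556387610695
-20 821 [  2.1  12.9 -53.  -46.5]
-15 732 [ -4.7  13.  -59.9 -46.4]
-10 789 [ -8.5  12.8 -60.1 -46.5]
-5 697 [ -8.9  12.9 -60.  -46.6]
0 650 [ -8.6  13.  -60.1 -46.5]
5 550 [ -8.7  12.9 -59.9 -46.6]
10 415 [ -8.6  12.9 -57.4 -46.7]
15 154 [ -8.1  11.  -47.5 -46.8]
scene 1 138 zmax 15.148893614890524
-15 12 [-8.7  7.1 46.8 55.4]
-10 30 [-9.1 12.  45.6 54.5]
-5 28 [-9.6 12.  41.7 55. ]
0 28 [-9.5 11.9 42.8 54.7]
5 23 [-9.5 11.8 45.5 54.2]
10 12 [-9.2 11.3 45.4 50.5]
15 5 [-5.9 11.6 44.9 47.4]
scene -1 13 zmax 12.996933779997097
-15 1 [ -9.7  -9.7 -45.5 -45.5]
-10 1 [ -9.7  -9.7 -46.4 -46.4]
-5 1 [ -9.7  -9.7 -48.4 -48.4]
0 4 [ -9.4  -8.7 -51.6 -44.5]
5 3 [ -9.    0.2 -45.  -44. ]
10 2 [ -9.1   1.3 -46.  -44.3]
15 1 [ -7.8  -7.8 -45.6 -45.6]
```

```bash
python3 - <<'E'
from h import *;from station import env
s=env.get_state();print(s["time"],s["ee_pos"],tobin(s["ee_pos"]),toolcmd(s,-64,2,.103,60))
E
```

```text
2.125 [ 0.50684416 -0.04082585  0.17571501] [[-62.44275934   5.16583006]] (array([-0.21, -0.28,  7.27]), np.float64(0.0026951011685123483), array([-0.001, -0.003, -0.073]))
```

{"method": "move_arm", "body": {"commands": [[[-0.2,-0.3,0],0,8.5],[[-0.25,-0.35,4.0],0,8.5],[[-0.25,-0.35,6.0],0,8.5],[[-0.25,-0.35,7.2],0,8.5],[[-0.25,-0.35,7.2],0,8.5]]}}

```text
time: 2.75
ee_pos: [0.5066, -0.0457, 0.1048]
orientation: [0.464, 0.886, 0.0, 0.0]
ft_force: [-0.2, -0.7, -0.3]
width: 0.085
grasp_force: 0.0
```

```bash
python3 - <<'E'
from h import *;from station import env,cams
d=cams.get_image("wrist");cv2.imwrite("pics/w2.png",d["pixels"][:,:,::-1]);print(offcut(d))
s=env.get_state();print(s["time"],s["ee_pos"],s["ft_force"],tobin(s["ee_pos"]),toolcmd(s,36,1.5,.103,60))
E
```

```text
(np.int32(7582), ((-66.21817016601562, -29.677181243896484), (30.568729400634766, 44.22319030761719), 7.295650482177734), array([-69.13490937, -22.01872701]))
2.8 [ 0.5070817  -0.04574803  0.10536338] [ 0.74916457  0.15675896 -0.75169659] [[-62.59816714   0.24036366]] (array([-4.84,  8.59,  0.25]), np.float64(0.0019303764512326183), array([ 0.098,  0.009, -0.002]))
```

View pics/w2.png

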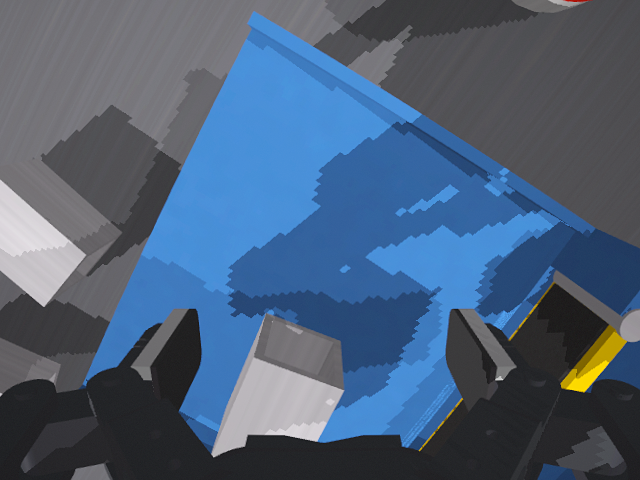

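The wrist view shows the left fingertip (185, 330) on the outer side of the offcut (280, 390) and the right fingertip (465, 330) just short of the flap (600, 360). I start the slow push along bin +x.

{"method": "move_arm", "body": {"commands": [[[-0.25,0.43,0.1],0,8.5],[[-0.5,0.87,0.2],0,8.5],[[-0.73,1.3,0.2],0,8.5],[[-0.98,1.74,0.2],0,8.5],[[-1.2,2.17,0.2],0,8.5]]}}

```text
time: 3.42
ee_pos: [0.5287, -0.0433, 0.1022]
orientation: [0.464, 0.886, -0.001, -0.003]
ft_force: [-9.6, -1.2, 6.5]
width: 0.0847
grasp_force: 5.0
```

```bash
cat > look.py <<'E'
from h import *;from station import env,cams
import sys
d=cams.get_image("scene");print(offcut(d))
hsv=cv2.cvtColor(d["pixels"],cv2.COLOR_RGB2HSV);H,S,V=[hsv[...,i] for i in range(3)]
Y=cloud(d,(H>20)&(H<32)&(S>150)&(V>90));b=tobin(Y);b=b[(Y[:,2]>.08)&(Y[:,2]<.125)&(b[:,0]>-10)&(b[:,0]<150)&(abs(b[:,1])<75)]
c=b.mean(0);u=np.linalg.svd(b-c)[2][0];print('flap rad',len(b),np.arctan2(abs(u[0]),abs(u[1])),'far',b[b[:,0].argmax()])
s=env.get_state();print(s["time"],s["ee_pos"],s["ft_force"],tobin(s["ee_pos"]),toolcmd(s,36,1.5,.103,60))
if len(sys.argv)>1: cv2.imwrite(sys.argv[1],cv2.resize(d["pixels"][150:350,180:400,::-1],(660,600)))
E
python3 look.py pics/s3.png
```

```text
(np.int32(209), ((-55.408119201660156, -36.56592559814453), (31.172319412231445, 33.021812438964844), 7.807317733764648), array([-52.52488957, -37.20900309]))
flap rad 877 0.26153804251952306 far [ 37.97604403 -48.39556369]
3.475 [ 0.52935779 -0.04321182  0.10220703] [-7.40292345 -0.17807899  4.55742014] [[-40.19081811   0.9936201 ]] (array([-3.78,  6.61, -0.12]), np.float64(0.002200299646760051), array([0.076, 0.007, 0.001]))
```

View pics/s3.png

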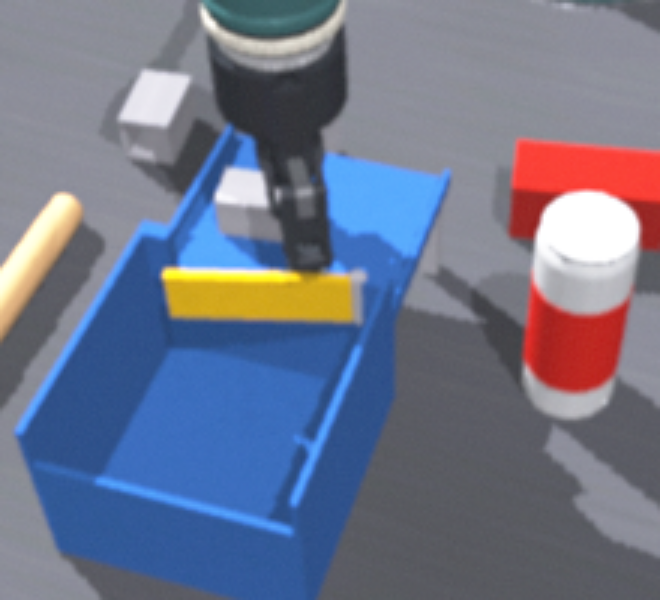

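The flap is swinging open (0.26 rad, finger at (310, 255)) and the offcut at (245, 200) is still well short of it. I continue.

{"method": "move_arm", "body": {"commands": [[[-0.25,0.43,-0.1],0,8.5],[[-0.5,0.87,-0.1],0,8.5],[[-0.73,1.3,-0.1],0,8.5],[[-0.98,1.74,-0.1],0,8.5],[[-1.2,2.17,-0.1],0,8.5]]}}

```text
time: 4.1
ee_pos: [0.5489, -0.0409, 0.1004]
orientation: [0.464, 0.886, -0.004, -0.007]
ft_force: [-14.6, -4.1, 1.6]
width: 0.0848
grasp_force: 6.1
```

```bash
python3 look.py
```

```text
(np.int32(206), ((-35.121116638183594, -35.43742370605469), (32.654335021972656, 32.19184494018555), 6.148516654968262), array([-32.21447877, -36.9311956 ]))
flap rad 902 0.8104521272841028 far [ 89.86685299 -16.72652316]
4.15 [ 0.54984406 -0.04100225  0.1003786 ] [-1.13281425e+01 -3.20977455e+00 -3.81866692e-03] [[-19.59362468   1.56387966]] (array([-2.8 ,  4.8 , -0.34]), np.float64(0.0032893838361096606), array([0.055, 0.004, 0.003]))
```

{"method": "move_arm", "body": {"commands": [[[-0.25,0.43,-0.15],0,8.5],[[-0.5,0.87,-0.3],0,8.5],[[-0.73,1.3,-0.3],0,8.5],[[-0.98,1.74,-0.3],0,8.5],[[-1.2,2.17,-0.3],0,8.5]]}}

```text
time: 4.78
ee_pos: [0.5764, -0.0393, 0.1039]
orientation: [0.464, 0.886, -0.003, -0.004]
ft_force: [-7.8, -4.9, -0.3]
width: 0.0852
grasp_force: 3.5
```

```bash
python3 look.py pics/s5.png
```

```text
(np.int32(211), ((-7.196859359741211, -36.676795959472656), (31.239303588867188, 30.398662567138672), 9.958290100097656), array([ -3.34994898, -37.36594901]))
flap rad 754 1.1611164188034249 far [110.42855682  15.97439873]
4.825 [ 0.57736628 -0.03927337  0.10411176] [-5.28536979 -4.28609777 -3.32207947] [[7.97884773 1.09437872]] (array([-1.37,  2.44,  0.09]), np.float64(0.0022361653455711394), array([ 0.028,  0.003, -0.001]))
```

View pics/s5.png

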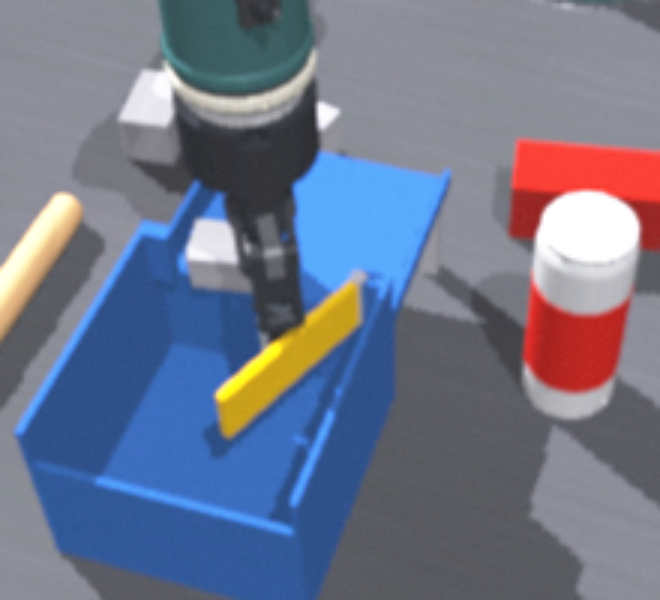

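The flap is at 1.16 rad, well clear to the right. The offcut at (215, 250) is already projecting over the shelf edge. I push on to tip it in.

{"method": "move_arm", "body": {"commands": [[[-0.25,0.43,0],0,8.5],[[-0.5,0.87,0],0,8.5],[[-0.73,1.3,0],0,8.5],[[-0.98,1.74,0],0,8.5],[[-1.2,2.17,0],0,8.5]]}}

```text
time: 5.45
ee_pos: [0.6032, -0.0368, 0.1051]
orientation: [0.464, 0.886, -0.002, -0.002]
ft_force: [-4.0, -4.1, -0.5]
width: 0.085
grasp_force: 2.3
```

```bash
python3 look.py pics/s6.png
```

```text
None
flap rad 673 1.2980696015608069 far [116.44998998  32.3322193 ]
5.5 [ 0.60393447 -0.03674314  0.10518144] [-3.33038854 -4.35210332 -1.18017069] [[34.66416734  1.49969535]] (array([-0.07,  0.12,  0.22]), np.float64(0.0019166084881283574), array([ 0.001,  0.   , -0.002]))
```

View pics/s6.png

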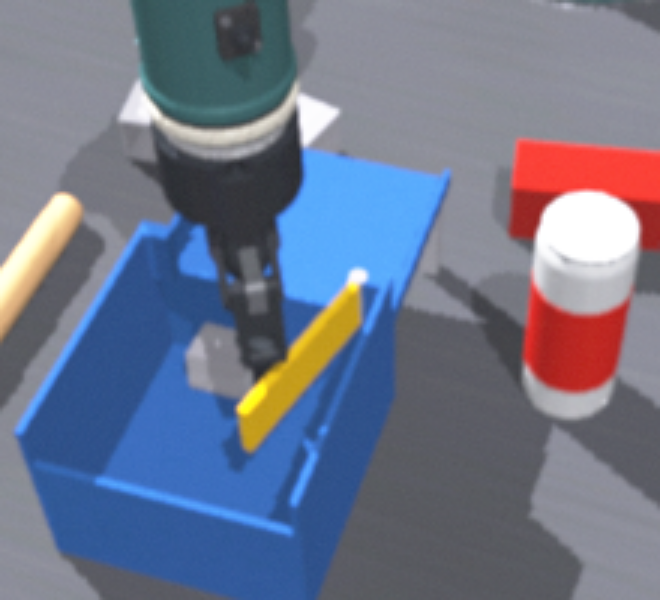

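The offcut at (220, 360) has dropped into the bin, with the flap still held open. I hold briefly, then retreat along the same line so that the flap follows the finger shut.

{"method": "move_arm", "body": {"commands": [[[0,0,0],0,8.5],[[0,0,0],0,8.5],[[0.5,-0.9,0],0,8.5],[[1.0,-1.75,0],0,8.5],[[1.5,-2.6,0],0,8.5]]}}

```text
time: 6.12
ee_pos: [0.5775, -0.0392, 0.1084]
orientation: [0.465, 0.886, 0.001, 0.003]
ft_force: [2.7, -7.3, 0.9]
width: 0.0849
grasp_force: 2.9
```

{"method": "move_arm", "body": {"commands": [[[0.5,-0.87,0],0,8.5],[[1.0,-1.74,0],0,8.5],[[1.5,-2.6,0],0,8.5],[[2.0,-3.5,0],0,8.5],[[2.3,-4.1,0],0,8.5]]}}

```text
time: 6.75
ee_pos: [0.5279, -0.0432, 0.1073]
orientation: [0.464, 0.886, -0.0, 0.001]
ft_force: [-3.8, -5.2, 1.1]
width: 0.0852
grasp_force: 2.5
```

```bash
python3 look.py
```

```text
None
flap rad 884 0.2395687023858477 far [ 35.95404765 -48.52149674]
6.8 [ 0.52671723 -0.0431672   0.1070305 ] [-6.43406563 -4.77907462  4.93491516] [[-42.81943299   1.24849531]] (array([-3.93,  6.83,  0.4 ]), np.float64(0.001604381949785516), array([ 0.079,  0.007, -0.004]))
```

Back another 22 mm, then up.

{"method": "move_arm", "body": {"commands": [[[0.4,-0.7,0],0,8.5],[[0.8,-1.4,0],0,8.5],[[1.1,-1.9,0],0,8.5],[[1.1,-1.9,0],0,8.5],[[1.1,-1.9,-3],0,8.5]]}}

```text
time: 7.42
ee_pos: [0.5044, -0.0439, 0.1343]
orientation: [0.464, 0.886, -0.001, -0.002]
ft_force: [1.3, -0.0, 0.3]
width: 0.0849
grasp_force: 0.0
```

{"method": "move_arm", "body": {"commands": [[[0,0,-5],0,8.5],[[0,0,-10],0,8.5],[[7.5,-13,-10],0,8.5],[[7.5,-13,-10],0,8.5],[[7.5,-13,-10],0,8.5]]}}

```text
time: 8.05
ee_pos: [0.3544, -0.0564, 0.236]
orientation: [0.464, 0.886, 0.0, 0.0]
ft_force: [-0.3, -0.3, 0.4]
width: 0.0851
grasp_force: 0.0
```

```bash
python3 look.py pics/s7.png
```

```text
(np.int32(12), ((9.428495407104492, 58.32882308959961), (4.22217321395874, 1.7215478420257568), 88.79297637939453), array([ 9.3420454, 58.4506712]))
flap rad 786 0.002073968700287467 far [ 9.5138655  19.80810196]
8.1 [ 0.35279405 -0.05644577  0.23585227] [-2.18937649  0.68143285 -0.88126918] [[-217.24765205    1.86981464]] (array([-12.74,  21.91,  13.24]), np.float64(0.0015596098191874574), array([ 0.252,  0.02 , -0.133]))
```

View pics/s7.png

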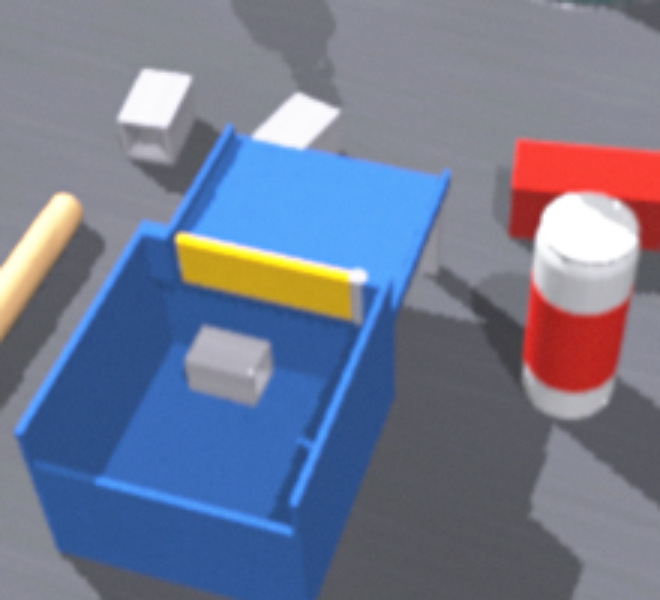

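The offcut lies on the bin floor at (230, 365), the flap is closed, and nothing else has been disturbed.

```bash
python3 -c "
from station import env
print(env.finish_job())"
```

```text
the job is handed in; nothing more can be done
None
```

The offcut is in the bin, the flap has closed behind it (measured at 0.002 rad), and the arm is clear with the can, hammer and red tube in place; the job is handed in, but no verdict came back.

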